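# Set the tortoiseshell mirror upright with a fingertip

## Robot

A 6-joint arm with a two-finger parallel gripper is mounted at the origin on the work surface. World frame = base frame: x ahead of the robot, y to its left, z up, the work surface at z = 0. Lengths are in m, angles in rad, forces in N, time in s.
With the tool pointing down it reaches from about 0.325 to 0.775 m from the base axis. Payload 5.5 kg.
Tool frame: the origin (TCP) lies between the finger pads; the fingertips stand 17 mm ahead of it and the grasp point (between the pads) lies 2 mm behind it; z points along the fingers, y is the line along which they close (so a half turn about z gives the same grasp; the last joint's range is limited). The gripper opens to 88 mm and grips with 3 to 60 N. Pads are 20 mm wide; open, the fingers measure 115 mm over their backs; the gripper's body (75 mm by 178 mm) begins 61 mm behind the grasp point.
Start: joints at [-1.293, 0.091, 1.231, -0, 1.82, -0.057], TCP at [0.197, -0.567, 0.201] pointing down, gripper open.
Joint ranges: [-2.87, 2.87], [-0.86, 2.18], [0.17, 2.46], [-1.51, 4.65], [0.06, 2.69], [-2.65, 2.65]. Speed limits (rad/s): [2.57, 2.57, 3.01, 3.14, 3.14, 3.14].

## Interface

Orientations are given as a unit quaternion [w, x, y, z].
In Python, from rig import bot gives the robot as it stands.
- The arm moves only by the tool move_arm, never from a script. Its argument "rows" is a list of rows, each an object with "linear": the shift along the tool's x, y, z in units of 40 mm (1.0 is 40 mm), a list of three; "roll": the turn about the tool's z in units of 8 degrees (1.0 is 8 degrees). In form: [{"linear": [dx, dy, dz], "roll": roll}, ...]. A call has exactly 8 rows; each row shifts and turns the commanded pose from where the row before left it, along the tool's axes as they then stand; what a row does not reach is not made up. A row lasts 1/10 s, in which the tool goes at most 50 mm and 8.59 degrees, less where a joint would pass 70% of its speed; a pose out of reach is approached as far as the arm can. A call is refused whole if a number of a shift passes 1 or a number of a turn 1, either way. A call with a gripper value outside its range is refused whole. "grip" is the finger opening in mm, from 0 to 87.8, set as the call begins (left out, the last holds). The fingers move at their own pace and stop on an object; "force" is the grip in N (left out, the last holds). Time passes only in rows, so rows that do not move let the fingers close, or fill a call up. It gives the time, the measured TCP pose, the force, the opening and the grip force at its end, in the units of the state.
- bot.state(): the state, without advancing time (a new reading comes with each control period).
- bot.grab_frame(name): name is "scene" or "top"; returns a dict with "frame" (384x512x3 uint8, blue, green, red), "range_z" (384x512 float32, m along the optical axis (not along the pixel's ray), 0 where there is no reading), "fx", "fy", "cx", "cy" (pixels), "k1" (the pictures are not rectified: a ray, as slopes to the right and down, at radius r is drawn at 1 + k1 r^2 times it, then the intrinsics apply), "cam_to_world" (4x4, takes a point from camera to world coordinates). Camera axes: x right, y down, z forward; pixel columns grow to the right and rows downward; lengths in m; the calibration is good to about 2 mm. A picture is of the moment at which its call begins.
- bot.job_done(): hands the job in; it is judged then, once.
The state is a dict: "time": time; "q": joint angles; "joint_vel": joint speeds; "effort": joint torques, N m; "ee_pos": TCP position; "eef_rot": TCP orientation; "ft_force": force on the tool from outside, world axes, zero at the start; "ft_torque": the same for the moment, N m; "width": opening from 0.0 (shut) to 1.0 (fully open); "grip_force": force on a finger pad.
Only numpy, scipy, OpenCV 4.12 (cv2) and the standard library are available. Lean on these libraries where they do the work, as an engineer would, in place of code of your own. Each camera call takes 0.05 s, during which the arm holds its last target. There are 200 camera calls.

## Task

The round tortoiseshell mirror has been left leaning back, facing the ceiling: with the fingertips push its rim or back gently until the mirror stands upright on its hinge, then take the hand away. Do not touch its glass, grip it or lift it, and keep its stand standing where it is. Leave the steel-rimmed mirror, the dispenser and everything else on the counter untouched.

Things in the scene. Friction and masses are not known exactly. Their poses are not given: they have to be found in the camera images.
- tortoise: Stand of the tortoiseshell mirror (loose, 0.7 kg in all): amber-brown round base 112 mm across, 12 mm high, with a thin steel U-shaped yoke 157 mm wide. Origin: centre of the base's underside; z up, x horizontally out of the mirror's back (glass faces -x), y along the hinge. The hinge axis is 105 mm above the origin. About 2 N at the rim can tip the stand.
- tortoise_head (a joint): Lean of the round mirror in the yoke of the tortoiseshell mirror, rad: 0 = upright, positive = leaning back (its top is towards the stand's +x, glass facing up to the ceiling), range -0.7 to 1.1; at the start 0.4 to 0.75. A light friction hinge: about 0.4 N at the rim turns it, and it stays where it is left.
- tortoise_rim (a point): Topmost point of the tortoiseshell mirror's rim, on its outer edge, 65.5 mm from the hinge axis (170.5 mm above the counter when upright). The round mirror is 131 mm across: mottled amber and dark brown acrylic rim 11 mm thick, 2 mm proud of the glass; flat mottled back 6 mm behind the hinge axis. Axes as the stand's when upright.
- tortoise_glass: The glass of the tortoiseshell mirror, a disc 111 mm across, in the front (-x side) of the round mirror; origin on the hinge axis at the mirror's centre, x pointing out of the back. Its face is 3.5 mm in front of the origin.
- chrome: Stand of the second mirror, a bystander of the same shape and size with a plain silver-grey steel rim, back and base; leave alone. Origin and axes as for the tortoiseshell mirror.
- chrome_rim (a point): Topmost point of the rim of the steel-rimmed mirror, 65.5 mm from its hinge; it also leans back.
- comb: Wooden comb lying flat, 170 x 42 x 6 mm; origin under its centre, x along its length.
- trimmer: Black beard trimmer lying down, 165 x 38 x 36 mm; origin under its middle, x along its length towards the steel blade.
- brush_holder: Green silicone cup 76 mm across and 95 mm high with two toothbrushes standing in it, 195 mm high in all; origin under its centre.
- tumbler: White ceramic tumbler, 74 mm across, 100 mm high; origin under its centre.
- soap_dish: Blue ceramic dish 85 x 115 x 22 mm with a bar of cream soap in it, 30 mm high in all; origin under its centre.
- cream_jar: Amber glass jar with black lid, 64 mm across, 55 mm high; origin under its centre.
- dispenser: Brushed steel push dispenser 100 mm wide and 170 mm high on a tiled stub wall 150 mm long and 240 mm high at the left of the counter (fixed); origin near the centre of the wall's foot, -x points out of its front.
- dispenser_push (a joint): Push plate low on the front of the dispenser, m: 0 = out, 0.010 = fully pressed; leave alone.

How it is judged:
On the way:
1. the tortoiseshell mirror is upright on its hinge (within 0.12 rad) (value of joint tortoise_head between -0.12 and 0.12 rad), for 0.2 s.
At the end, for the whole second after the job is handed in: The tortoiseshell mirror is upright on its hinge within 0.12 rad (7 degrees) and still, its stand level and within 20 mm of where it stood; the other mirror is within 6 mm and the other things within 8 mm of where they were, the dispenser not pressed (all of step 1 and distance of tortoise from where it was at the start of the episode below 0.02 m and angle between tortoise's own z axis and vertical below 0.03 rad and linear speed of tortoise below 0.01 m/s and velocity of joint tortoise_head between -0.05 and 0.05 rad/s and distance of each of chrome_rim, chrome from where it was at the start of the episode below 0.006 m and value of joint dispenser_push below 0.002 m and distance of each of comb, trimmer, brush_holder, tumbler, soap_dish, cream_jar from where it was at the start of the episode below 0.008 m); the robot touches nothing.
It fails at once if the glass of the tortoiseshell mirror is touched (contact force between any of the fingers, the arm and tortoise_glass above 0.2 N).
It fails at once if the tortoiseshell mirror is pushed or squeezed with more than 8 N, or pushed with something other than the fingers (contact force between the fingers and tortoise above 8 N or contact force between the arm and tortoise above 0.3 N).
It fails at once if the tortoiseshell mirror's stand is lifted, tipped or carried off (raised 10 mm, tilted 0.15 rad or moved 20 mm) (height (world z) of tortoise above 0.01 m or angle between tortoise's own z axis and vertical above 0.15 rad or distance of tortoise from where it was at the start of the episode above 0.02 m).
It fails at once if the steel-rimmed mirror is moved or tilted (6 mm at its stand or the top of its rim), the dispenser's plate is pressed (2 mm) or another thing is moved (8 mm) (distance of any of chrome, chrome_rim from where it was at the start of the episode above 0.006 m or value of joint dispenser_push above 0.002 m or distance of any of comb, trimmer, brush_holder, tumbler, soap_dish, cream_jar from where it was at the start of the episode above 0.008 m).
It fails at once if a bystander is touched by the robot (contact force between any of the fingers, the arm and comb above 0.5 N or contact force between any of the fingers, the arm and trimmer above 0.5 N or contact force between any of the fingers, the arm and brush_holder above 0.5 N or contact force between any of the fingers, the arm and tumbler above 0.5 N or contact force between any of the fingers, the arm and soap_dish above 0.5 N or contact force between any of the fingers, the arm and cream_jar above 0.5 N or contact force between any of the fingers, the arm and chrome above 0.5 N or contact force between any of the fingers, the arm and dispenser above 0.5 N).
It also fails if it takes over 38 s, if anything falls off the work surface, if the arm or the gripper's body presses on something with over 40 N, if the wrist force passes 120 N, or if a joint passes its speed limit or range.

## Working session

There is one attempt and no reset: what is moved stays moved. The work goes in short steps, Python scripts to look and compute and a tool call to move; the robot and the scene stay as the last step left them, time stands still between calls to the robot, and variables do not carry over. Pictures are saved under pics/ and viewed, at most 10 in all, crops included, and the job is handed in when it is done.

Besides the shell and the picture viewer there is one more tool, called after "Request:" by a JSON object that holds its "op" and its "data". move_arm: Moves the arm, as the interface text tells. Its arguments: {"type":"object","properties":{"rows":{"type":"array"},"grip":{"type":"number"},"force":{"type":"number"}},"required":["rows"]}

```bash
ls; mkdir -p pics; cat > h.py <<'E'
import numpy as np,cv2
from rig import bot
def cloud(f):
    h,w=f["range_z"].shape
    u,v=np.meshgrid(np.arange(w),np.arange(h))
    K=np.array([[f["fx"],0,f["cx"]],[0,f["fy"],f["cy"]],[0,0,1.]])
    p=np.stack([u,v],-1).reshape(-1,1,2).astype(np.float64)
    xy=cv2.undistortPoints(p,K,np.array([f["k1"],0,0,0,0.])).reshape(h,w,2)
    z=f["range_z"]
    P=np.dstack([xy[...,0]*z,xy[...,1]*z,z])
    T=np.array(f["cam_to_world"])
    W=P@T[:3,:3].T+T[:3,3]
    W[z<=0]=np.nan
    return W
E
python3 - <<'E'
from h import *
for n in("scene","top"):
    f=bot.grab_frame(n);np.savez(f"{n}0.npz",W=cloud(f),img=f["frame"])
    cv2.imwrite(f"pics/{n}0.png",f["frame"]);print(n,np.round(f["cam_to_world"],3).tolist(),f["fx"],f["k1"])
print(bot.state())
E
```

```text
pics
scene [[0.655, 0.553, -0.515, 1.338], [0.755, -0.496, 0.428, -0.586], [-0.019, -0.669, -0.743, 1.18], [0.0, 0.0, 0.0, 1.0]] 446.7511942091965 -0.1428215529128258
top [[0.015, -0.998, 0.062, 0.533], [-1.0, -0.015, -0.011, 0.024], [0.012, -0.062, -0.998, 1.608], [0.0, 0.0, 0.0, 1.0]] 487.22821997045395 -0.08186388742041181
{'time': 0.1, 'q': array([-1.29268416e+00,  9.18104628e-02,  1.23175822e+00, -1.13569342e-05,
        1.81979914e+00, -5.66897793e-02]), 'joint_vel': array([ 0.00112392, -0.00241722, -0.0001626 , -0.00065494,  0.00016564,
       -0.00048598]), 'effort': array([ 3.48352682e-03, -4.47861135e+01, -4.07570136e+01,  7.01817730e-02,
        2.84531596e-02, -1.18828661e-04]), 'ee_pos': array([ 0.19706625, -0.56639349,  0.19950798]), 'eef_rot': array([-8.81540836e-04,  9.86020991e-01,  1.66618780e-01, -1.03535633e-04]), 'ft_force': array([-0.05039773, -0.1786329 , -0.27318553]), 'ft_torque': array([ 0.03266911, -0.00615791, -0.02707418]), 'grip_force': 0.0, 'width': 0.9972417879181028}
```

View pics/scene0.png

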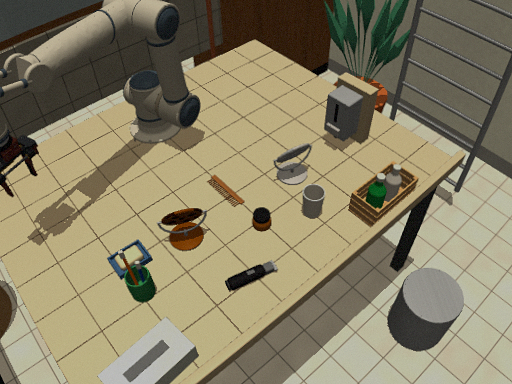

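View pics/top0.png

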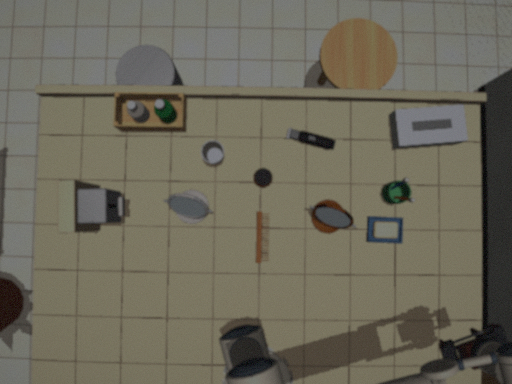

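The scene view shows the tortoiseshell mirror at (184,222), with the steel one at (293,165). In the top view they are at (331,216) and (188,206). I'll fit the tortoiseshell mirror's pose from the clouds.

```bash
python3 - <<'E'
from h import *
ims=[]
for n,(u,v) in (("scene",(184,228)),("top",(331,216))):
    d=np.load(n+"0.npz");W=d["W"];img=d["img"]
    c=img[v-40:v+40,u-40:u+40];ims.append(cv2.resize(c,(400,400),interpolation=cv2.INTER_CUBIC))
    S=W[v-35:v+35,u-35:u+35];C=img[v-35:v+35,u-35:u+35]
    S=S.reshape(-1,3);C=C.reshape(-1,3).astype(int);ok=np.isfinite(S[:,0]);S=S[ok];C=C[ok]
    for lo,hi in((-.01,.006),(.008,.018),(.04,.08),(.08,.2)):
        m=(S[:,2]>lo)&(S[:,2]<hi); 
        if lo==.008: m&=(C[:,2]>C[:,0]*2)
        if m.sum()>5: print(n,lo,m.sum(),S[m].min(0).round(3),S[m].max(0).round(3),np.median(S[m],0).round(3))
    m=(S[:,2]>.06);Q=S[m];c=Q.mean(0);U,s,V=np.linalg.svd(Q-c);print(c,V.round(3).tolist(),(s/np.sqrt(len(Q))).round(4))
    np.save(n+"_pts.npy",np.c_[S,C][m])
cv2.imwrite("pics/crop0.png",np.hstack(ims))
# others
d=np.load("top0.npz")
for nm,(u,v) in dict(comb=(262,237),jar=(262,177),soap=(385,230),cup=(397,191),trim=(312,139),tumbler=(213,155)).items():
    print(nm,d["W"][v,u].round(3))
E
```

```text
scene -0.01 3721 [ 0.299 -0.37  -0.009] [ 0.688 -0.033  0.006] [ 0.51  -0.211 -0.002]
scene 0.008 319 [ 0.492 -0.278  0.008] [ 0.597 -0.175  0.017] [ 0.55  -0.224  0.01 ]
scene 0.04 143 [ 0.511 -0.292  0.04 ] [ 0.573 -0.159  0.08 ] [ 0.532 -0.22   0.062]
scene 0.08 442 [ 0.509 -0.298  0.08 ] [ 0.581 -0.154  0.166] [ 0.557 -0.234  0.127]
[ 0.55163029 -0.22969321  0.11703173] [[0.388, 0.921, -0.015], [0.327, -0.122, 0.937], [-0.862, 0.369, 0.348]] [0.0398 0.0325 0.0032]
top -0.01 3649 [ 0.427 -0.353 -0.01 ] [ 0.659 -0.12   0.006] [ 0.545 -0.237  0.   ]
top 0.008 129 [ 0.491 -0.258  0.008] [ 0.59  -0.172  0.018] [ 0.514 -0.209  0.011]
top 0.04 135 [ 0.503 -0.266  0.045] [ 0.565 -0.161  0.08 ] [ 0.521 -0.215  0.07 ]
top 0.08 614 [ 0.506 -0.294  0.08 ] [ 0.579 -0.154  0.168] [ 0.546 -0.226  0.123]
[ 0.54228919 -0.22395241  0.11597736] [[-0.432, -0.898, -0.085], [0.35, -0.254, 0.902], [-0.831, 0.36, 0.423]] [0.0347 0.0325 0.0023]
comb [ 0.469 -0.01   0.003]
jar [ 0.661 -0.006  0.058]
soap [ 0.497 -0.409  0.031]
cup [ 0.626 -0.454  0.015]
trim [ 0.791 -0.168  0.033]
tumbler [0.737 0.157 0.002]
```

View pics/crop0.png

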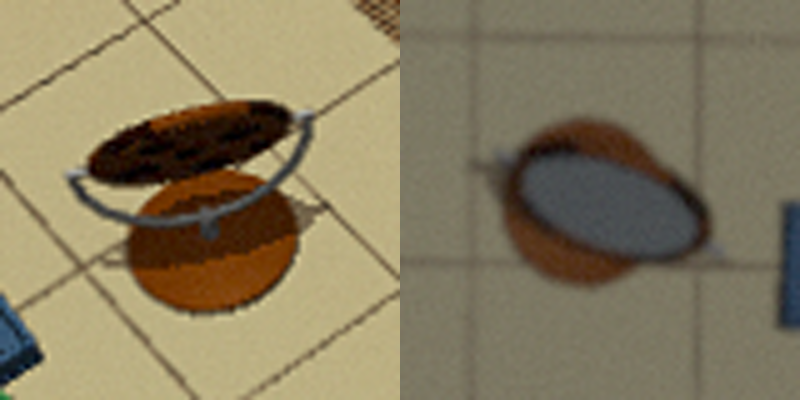

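Request:
{"op": "move_arm", "data": {"rows": [{"linear": [0,0,-0.4],"roll": 0.8},{"linear": [0,0,-0.4],"roll": 0.8},{"linear": [0,0,-0.4],"roll": 0.8},{"linear": [0,0,-0.4],"roll": 0.8},{"linear": [0,0,-0.4],"roll": 0.8},{"linear": [0,0,0],"roll": 0.8},{"linear": [0,0,0],"roll": 0.5},{"linear": [0,0,0],"roll": 0}], "grip": 0, "force": 5}}

```text
time: 0.9
ee_pos: [0.1971, -0.5666, 0.28]
eef_rot: [-0.0, 0.979, -0.202, -0.0]
ft_force: [0.7, 0.1, -1.2]
width: 0.314
grip_force: 0.0
```

Request:
{"op": "move_arm", "data": {"rows": [{"linear": [0.2,-0.3,0],"roll": 0},{"linear": [0.4,-0.7,0],"roll": 0},{"linear": [0.4,-0.7,0],"roll": 0},{"linear": [0.4,-0.7,0],"roll": 0},{"linear": [0.4,-0.7,0],"roll": 0},{"linear": [0.4,-0.7,0],"roll": 0},{"linear": [0.4,-0.7,0],"roll": 0},{"linear": [0.4,-0.7,0],"roll": 0}]}}

```text
time: 1.7
ee_pos: [0.3909, -0.421, 0.2803]
eef_rot: [-0.0, 0.98, -0.2, -0.0]
ft_force: [0.1, -0.6, -0.5]
width: 0.006
grip_force: 0.0
```

Request:
{"op": "move_arm", "data": {"rows": [{"linear": [0.5,-0.7,0],"roll": 0},{"linear": [0.5,-0.7,0],"roll": 0},{"linear": [0.5,-0.7,0],"roll": 0},{"linear": [0.5,-0.7,0],"roll": 0},{"linear": [0.5,-0.7,0],"roll": 0},{"linear": [0.5,-0.7,0],"roll": 0},{"linear": [0.3,-0.5,0],"roll": 0},{"linear": [0,0,0],"roll": 0}]}}

```text
time: 2.5
ee_pos: [0.5872, -0.2987, 0.2791]
eef_rot: [-0.001, 0.98, -0.198, -0.001]
ft_force: [-0.7, -1.4, -0.7]
width: 0.006
grip_force: 0.0
```

```bash
cat > rel.py <<'E'
from h import *
from scipy.spatial.transform import Rotation as R
s=bot.state();q=s["eef_rot"];M=R.from_quat(q,scalar_first=True).as_matrix()
b=np.array([.918,-.396,0]);l=np.array([.396,.918,0])
d=s["ee_pos"]-[.5445,-.2265,0]
print(s["time"],"pos",s["ee_pos"].round(4),"b,l mm",(d@b*1e3).round(1),(d@l*1e3).round(1),"toolx",M[:,0].round(3),"z",M[:,2].round(3),"w",round(s["width"],3),"F",s["ft_force"].round(2))
E
python3 rel.py
```

```text
2.5 pos [ 0.5872 -0.2987  0.2791] b,l mm 67.8 -49.4 toolx [ 0.921 -0.389 -0.002] z [-0.001  0.002 -1.   ] w 0.006 F [-0.65 -1.36 -0.69]
```

Request:
{"op": "move_arm", "data": {"rows": [{"linear": [0.2,-0.4,0],"roll": 0},{"linear": [0.1,-0.4,0],"roll": 0},{"linear": [0,-0.4,0],"roll": 0},{"linear": [0,0,0.6],"roll": 0},{"linear": [0,0,0.6],"roll": 0},{"linear": [0,0,0.6],"roll": 0},{"linear": [0,0,0.4],"roll": 0},{"linear": [0,0,0],"roll": 0}]}}

```text
time: 3.3
ee_pos: [0.6138, -0.2615, 0.1893]
eef_rot: [-0.001, 0.98, -0.201, -0.003]
ft_force: [0.6, 0.5, -0.5]
width: 0.006
grip_force: 0.0
```

```bash
python3 rel.py; python3 - <<'E'
from h import *
f=bot.grab_frame("scene");c=f["frame"][160:300,110:290];cv2.imwrite("pics/s1.png",cv2.resize(c,None,fx=4,fy=4,interpolation=cv2.INTER_CUBIC))
E
```

```text
3.3 pos [ 0.6138 -0.2615  0.1893] b,l mm 77.5 -4.7 toolx [ 0.919 -0.394 -0.005] z [-0.005  0.002 -1.   ] w 0.006 F [ 0.63  0.48 -0.48]
```

View pics/s1.png

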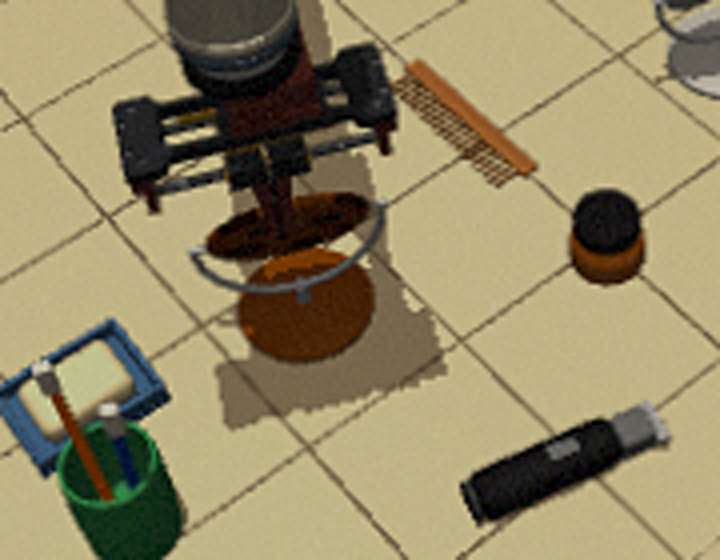

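The fingertips, at about (275,220) in the crop, are on the back side of the mirror and clear of it. I'll lower and approach.

Request:
{"op": "move_arm", "data": {"rows": [{"linear": [0,0,0.3],"roll": 0},{"linear": [0,0,0.3],"roll": 0},{"linear": [0,0,0.1],"roll": 0},{"linear": [-0.2,0,0],"roll": 0},{"linear": [-0.2,-0.1,0],"roll": 0},{"linear": [-0.1,0,0],"roll": 0},{"linear": [-0.05,0,0],"roll": 0},{"linear": [0,0,0],"roll": 0}]}}

```text
time: 4.15
ee_pos: [0.5961, -0.2503, 0.1653]
eef_rot: [0.0, 0.98, -0.201, 0.001]
ft_force: [-0.3, 0.2, -0.2]
width: 0.006
grip_force: 0.0
```

```bash
python3 rel.py
```

```text
4.15 pos [ 0.5961 -0.2503  0.1653] b,l mm 56.8 -1.5 toolx [ 0.919 -0.394  0.001] z [ 0.001 -0.001 -1.   ] w 0.006 F [-0.31  0.16 -0.21]
```

Request:
{"op": "move_arm", "data": {"rows": [{"linear": [-0.06,0,0.05],"roll": 0},{"linear": [-0.06,0,0.05],"roll": 0},{"linear": [-0.06,0,0],"roll": 0},{"linear": [-0.06,0,0],"roll": 0},{"linear": [-0.06,0,0],"roll": 0},{"linear": [-0.06,0,0],"roll": 0},{"linear": [-0.06,0,0],"roll": 0},{"linear": [-0.06,0,0],"roll": 0}]}}

```text
time: 4.95
ee_pos: [0.5783, -0.2428, 0.1606]
eef_rot: [0.0, 0.98, -0.201, 0.0]
ft_force: [-0.6, -0.3, 0.4]
width: 0.011
grip_force: 0.0
```

Request:
{"op": "move_arm", "data": {"rows": [{"linear": [-0.05,0,0],"roll": 0},{"linear": [-0.05,0,0],"roll": 0},{"linear": [-0.05,0,0],"roll": 0},{"linear": [-0.04,0,0],"roll": 0},{"linear": [-0.04,0,0],"roll": 0},{"linear": [-0.04,0,0],"roll": 0},{"linear": [0,0,0],"roll": 0},{"linear": [0,0,0],"roll": 0}]}}

```text
time: 5.75
ee_pos: [0.5686, -0.2386, 0.1606]
eef_rot: [-0.0, 0.98, -0.201, 0.0]
ft_force: [-0.1, 0.1, 1.1]
width: 0.01
grip_force: 0.0
```

```bash
python3 rel.py; cat > fit.py <<'E'
from h import *
import sys
ims=[]
for n,(u,v) in (("scene",(184,228)),("top",(331,216))):
    f=bot.grab_frame(n);W=cloud(f);img=f["frame"]
    ims.append(cv2.resize(img[v-45:v+45,u-45:u+45],(400,400),interpolation=cv2.INTER_CUBIC))
    S=W[v-45:v+45,u-45:u+45].reshape(-1,3);C=img[v-45:v+45,u-45:u+45].reshape(-1,3).astype(int)
    b=np.array([.918,-.396,0]);l=np.array([.396,.918,0]);d=S-[.5445,-.2265,0]
    B=d@b*1e3;L=d@l*1e3;Z=S[:,2]*1e3
    for lo,hi in((55,70),(70,85),(85,100),(100,115),(115,130),(130,145),(145,160),(160,180)):
        m=(Z>lo)&(Z<hi)&(abs(L)<60)&(abs(B)<60)
        if m.sum()>3: print(n,lo,m.sum(),"B",np.percentile(B[m],[5,25,50,75,95]).round(1),"L",L[m].min().round(),L[m].max().round())
    m=(Z>8)&(Z<18)&(C[:,2]>2*C[:,0])&(np.hypot(B,L)<75)
    print("base",B[m].min().round(),B[m].max().round(),L[m].min().round(),L[m].max().round())
cv2.imwrite(sys.argv[1],np.hstack(ims))
E
python3 fit.py pics/s2.png
```

```text
5.75 pos [ 0.5686 -0.2386  0.1606] b,l mm 26.9 -1.5 toolx [ 0.919 -0.394  0.   ] z [ 0. -0. -1.] w 0.01 F [-0.09  0.1   1.06]
scene 55 47 B [-18.6 -16.2 -14.8 -12.8  -2.2] L -60.0 60.0
scene 70 46 B [-11.4 -10.2  -8.5  -7.   -4.7] L -54.0 57.0
scene 85 48 B [-5.1 -3.9 -0.9  0.   1.5] L -60.0 58.0
scene 100 54 B [0.8 3.  5.  6.5 8.1] L -58.0 58.0
scene 115 63 B [ 7.7  9.1 10.6 13.3 14.2] L -60.0 60.0
scene 130 76 B [ 8.9 15.5 17.7 19.4 21.2] L -57.0 56.0
scene 145 100 B [14.7 19.2 22.  23.8 26.7] L -47.0 46.0
scene 160 23 B [17.8 20.6 22.4 25.9 27.9] L -22.0 26.0
base -52.0 55.0 -53.0 51.0
top 55 38 B [-32.6 -30.  -28.  -26.1 -24.1] L -36.0 47.0
top 70 67 B [-25.6 -23.3 -21.2 -19.  -17.1] L -51.0 52.0
top 85 79 B [-18.  -15.7 -13.9 -11.9  -9.9] L -59.0 60.0
top 100 70 B [-11.1  -8.8  -7.2  -5.3  -2.9] L -60.0 59.0
top 115 79 B [-4.6 -2.3 -0.4  1.5  3.6] L -59.0 59.0
top 130 43 B [1.5 3.9 5.1 6.7 8.6] L -60.0 54.0
base -56.0 45.0 -10.0 50.0
```

View pics/s2.png

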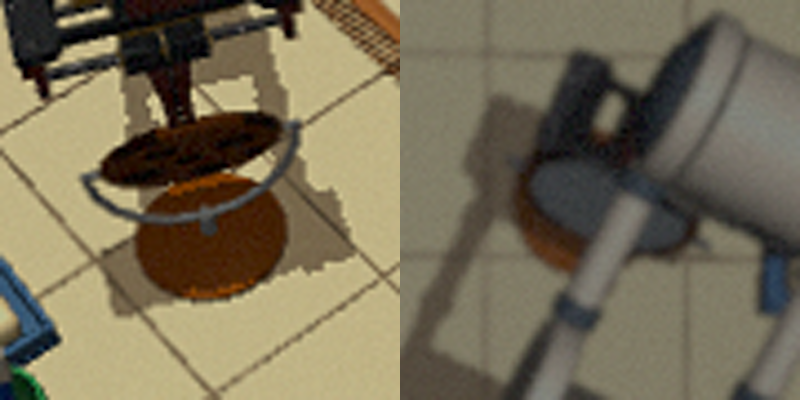

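The mirror looks unmoved, with lean still about 0.41. I'll check where the fingertip really is from the cloud and by projection.

```bash
python3 - <<'E'
from h import *
f=bot.grab_frame("scene");W=cloud(f);img=f["frame"]
s=bot.state();T=np.array(f["cam_to_world"]);p=s["ee_pos"]
K=np.array([[f["fx"],0,f["cx"]],[0,f["fy"],f["cy"]],[0,0,1.]])
Ti=np.linalg.inv(T);D=np.array([f["k1"],0,0,0,0.])
pr=lambda P:cv2.projectPoints(np.array(P,float).reshape(-1,1,3),cv2.Rodrigues(Ti[:3,:3])[0],Ti[:3,3],K,D)[0].reshape(-1,2)
tip=p-[0,0,.017]
b=np.array([.918,-.396,0])
h=np.array([.5445,-.2265,.105]);print("tip px",pr([p,tip,tip+.01*b,tip-.01*b]).round(1).tolist(),"hinge, rimtop(.42)",pr([h,h+.0655*(np.sin(.42)*b+[0,0,np.cos(.42)])]).round(1).tolist())
l=np.array([.396,.918,0]);d=W-[.5445,-.2265,0];B=d@b*1e3;L=d@l*1e3
for v in range(196,232,2):
    u=int(round(pr([tip])[0,0]))
    print(v,[(int(round(x)),int(round(y)),int(round(z*1e3))) for x,y,z in zip(B[v,u-3:u+4:3],L[v,u-3:u+4:3],W[v,u-3:u+4:3,2])],img[v,u])
c=img[175:245,140:230];cv2.imwrite("pics/s3.png",cv2.resize(c,None,fx=8,fy=8,interpolation=cv2.INTER_CUBIC))
E
```

```text
tip px [[180.0, 212.5], [180.9, 216.1], [181.5, 218.6], [180.2, 213.5]] hinge, rimtop(.42) [[181.5, 217.1], [180.3, 211.4]]
196 [(62, 3, 272), (58, 11, 265), (-175, 28, -1)] [25 20 20]
198 [(36, 2, 235), (38, 10, 234), (-166, 26, -1)] [ 6 14 35]
200 [(39, 1, 230), (38, 9, 226), (-157, 25, 0)] [18 22 39]
202 [(38, -1, 221), (38, 8, 218), (-152, 23, -6)] [ 9 18 34]
204 [(22, -2, 194), (36, 6, 208), (-140, 21, -2)] [22 37 48]
206 [(38, -3, 204), (38, 5, 201), (-133, 19, -3)] [ 6 13 28]
208 [(41, -4, 200), (36, 4, 191), (-122, 18, -1)] [ 0  2 26]
210 [(41, -6, 191), (38, 3, 183), (20, 12, 159)] [ 4 16 32]
212 [(26, -7, 164), (27, 2, 162), (26, 10, 157)] [ 0 21 49]
214 [(28, -8, 158), (21, 0, 146), (21, 9, 142)] [ 3 17 32]
216 [(18, -10, 136), (14, -1, 128), (10, 8, 120)] [ 0 14 36]
218 [(8, -11, 115), (7, -2, 109), (4, 7, 102)] [0 0 6]
220 [(0, -12, 95), (-5, -3, 85), (-11, 6, 74)] [ 5 13 37]
222 [(-11, -14, 72), (-16, -5, 62), (-19, 4, 54)] [ 1 13 36]
224 [(-24, -15, 46), (-49, -6, 10), (-48, 4, 7)] [  0  52 118]
226 [(-45, -17, 8), (-43, -7, 7), (-39, 2, 8)] [ 2 28 61]
228 [(-38, -19, 7), (-31, -9, 12), (-30, 0, 10)] [ 4 30 68]
230 [(-28, -20, 10), (-24, -11, 11), (-7, -2, 30)] [22 40 69]
```

View pics/s3.png

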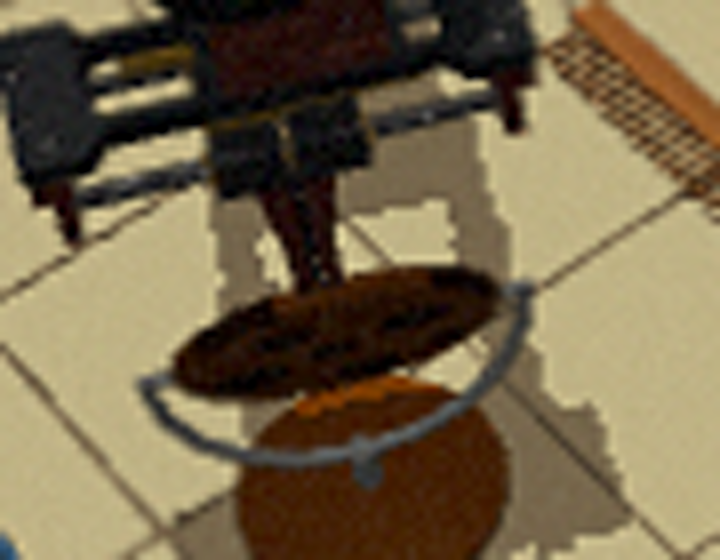

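The crop shows the finger coming down to the rim's top edge at about (320,285), with the mirror's outline unchanged. I'll compare the profile with the first frame.

```bash
python3 - <<'E'
from h import *
b=np.array([.918,-.396,0]);l=np.array([.396,.918,0])
a=np.load("scene0.npz");f=bot.grab_frame("scene");W1=cloud(f)
for nm,W in(("before",a["W"]),("now",W1)):
    S=W[195:240,150:215].reshape(-1,3);d=S-[.5445,-.2265,0];B=d@b*1e3;L=d@l*1e3;Z=S[:,2]*1e3
    m=(Z>60)&(Z<155)&(abs(L)<50)&(abs(B)<60)
    # plane fit B = c + k Z + e L, robust
    A=np.c_[np.ones(m.sum()),Z[m]-105,L[m]];y=B[m];w=np.ones(len(y),bool)
    for _ in range(6):
        x=np.linalg.lstsq(A[w],y[w],rcond=None)[0];w=abs(y-A@x)<6
    print(nm,x.round(3),"lean",np.arctan(x[1]).round(3),w.sum(),len(w))
    for lo in range(140,200,8):
        k=(Z>lo)&(Z<lo+8)&(abs(L)<45)&(abs(B)<60)
        print(lo,k.sum(),np.percentile(B[k],[5,50,95]).round(1) if k.sum() else "",np.percentile(L[k],[5,95]).round() if k.sum() else "")
def show(i):return cv2.resize(i[190:240,150:215],None,fx=6,fy=8,interpolation=cv2.INTER_CUBIC)
cv2.imwrite("pics/s4.png",np.clip(np.hstack([show(a["img"]),show(f["frame"])]).astype(float)*2.2,0,255).astype(np.uint8))
E
```

```text
before [ 3.382  0.431 -0.007] lean 0.407 310 324
140 33 [14.6 20.3 23. ] [-43.  43.]
148 50 [15.6 22.4 26.6] [-38.  40.]
156 60 [16.7 22.5 27.4] [-25.  27.]
164 4 [21.9 24.3 26.3] [-17.   4.]
172 0  
180 0  
188 0  
196 0  
now [ 3.416  0.431 -0.006] lean 0.407 313 327
140 37 [13.8 20.5 22.2] [-43.  43.]
148 50 [14.8 22.1 25.2] [-38.  38.]
156 54 [16.6 22.5 28. ] [-24.  30.]
164 3 [24.2 25.6 26.7] [-3.  8.]
172 0  
180 6 [33.2 38.6 39.5] [-8.  6.]
188 13 [28.5 38.7 41.1] [-8.  5.]
196 13 [35.6 38.8 40.6] [-10.   6.]
```

View pics/s4.png

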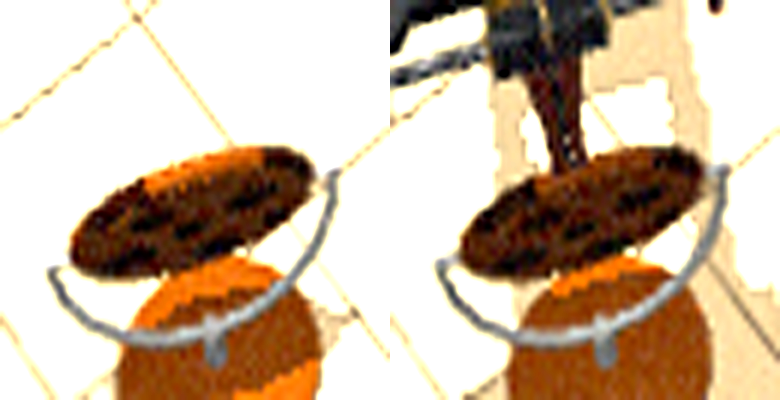

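Request:
{"op": "move_arm", "data": {"rows": [{"linear": [0.2,0,0],"roll": 0},{"linear": [0.4,0,0],"roll": 0},{"linear": [0.4,0,0],"roll": 0},{"linear": [0.4,0,0],"roll": 0},{"linear": [0.1,0,0],"roll": 0},{"linear": [0,0,0],"roll": 0},{"linear": [0,0,0],"roll": 0},{"linear": [0,0,0],"roll": 0}]}}

```text
time: 6.75
ee_pos: [0.6234, -0.2621, 0.1608]
eef_rot: [0.0, 0.98, -0.201, 0.0]
ft_force: [-0.5, -0.0, 0.5]
width: 0.008
grip_force: 0.0
```

```bash
python3 rel.py; python3 - <<'E'
from h import *
b=np.array([.918,-.396,0]);l=np.array([.396,.918,0])
f=bot.grab_frame("scene");W=cloud(f)
S=W[160:280,130:240].reshape(-1,3);d=S-[.5445,-.2265,0];B=d@b*1e3;L=d@l*1e3;Z=S[:,2]*1e3
for lo in range(120,220,6):
    k=(Z>lo)&(Z<lo+6)&(abs(L)<40)&(B>45)&(B<140)
    if k.sum(): print(lo,k.sum(),np.percentile(B[k],[0,50,100]).round(1),np.percentile(L[k],[0,100]).round())
c=f["frame"][170:250,130:240].astype(float)*2
cv2.imwrite("pics/s5.png",np.clip(cv2.resize(c,None,fx=7,fy=7,interpolation=cv2.INTER_CUBIC),0,255).astype(np.uint8))
E
```

```text
6.75 pos [ 0.6234 -0.2621  0.1608] b,l mm 86.5 -1.4 toolx [ 0.919 -0.394  0.   ] z [ 0. -0. -1.] w 0.008 F [-0.48 -0.    0.46]
180 4 [96.5 98.7 99.7] [-9.  5.]
186 12 [ 95.9  98.2 101. ] [-9.  6.]
192 10 [90.9 97.6 99.5] [-11.   7.]
198 8 [ 96.9  98.9 100.6] [-9.  7.]
204 7 [ 94.9  98.4 100.4] [-9.  5.]
210 11 [ 81.9  98.4 100.5] [-11.   6.]
216 12 [95.8 97.3 99.8] [-12.   8.]
```

View pics/s5.png

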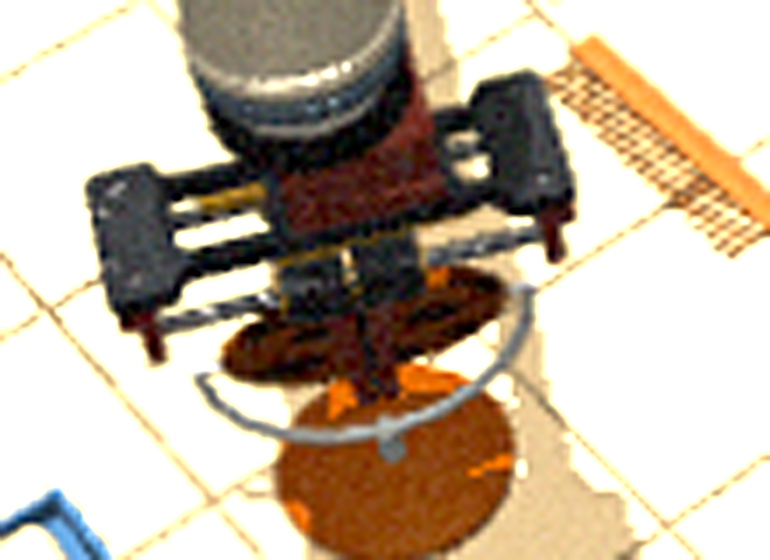

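The tip ends at crop (375,400), about z 0.18. That is some 35 mm higher than the TCP reading implies, so the finger passed over the rim. I'll measure the side feet of the gripper before lowering.

```bash
python3 - <<'E'
from h import *
b=np.array([.918,-.396,0]);l=np.array([.396,.918,0])
for n,sl in (("scene",(slice(160,280),slice(120,250))),):
    f=bot.grab_frame(n);W=cloud(f)
    S=W[sl].reshape(-1,3);d=S-[.5445,-.2265,0];B=d@b*1e3;L=d@l*1e3;Z=S[:,2]*1e3
    for side in(-1,1):
        k=(L*side>45)&(L*side<120)&(Z>120)&(B>30)&(B<140)
        i=np.argsort(Z[k])[:12];print(side,np.c_[B[k],L[k],Z[k]][i].round().tolist())
    k=(abs(L)<20)&(Z>120)&(B>60)&(B<140);i=np.argsort(Z[k])[:12];print("tip",np.c_[B[k],L[k],Z[k]][i].round().tolist())
E
```

```text
-1 [[113.0, -73.0, 261.0], [116.0, -79.0, 262.0], [119.0, -76.0, 265.0], [122.0, -79.0, 265.0], [122.0, -73.0, 267.0], [62.0, -47.0, 270.0], [120.0, -75.0, 270.0], [122.0, -81.0, 270.0], [114.0, -47.0, 272.0], [114.0, -58.0, 273.0], [121.0, -80.0, 273.0], [122.0, -78.0, 274.0]]
1 [[118.0, 77.0, 262.0], [117.0, 72.0, 264.0], [120.0, 74.0, 266.0], [119.0, 77.0, 267.0], [120.0, 75.0, 270.0], [120.0, 72.0, 271.0], [120.0, 78.0, 272.0], [114.0, 71.0, 273.0], [114.0, 49.0, 273.0], [114.0, 47.0, 274.0], [115.0, 57.0, 274.0], [112.0, 61.0, 275.0]]
tip [[97.0, 5.0, 182.0], [96.0, -1.0, 183.0], [99.0, -7.0, 184.0], [98.0, -9.0, 184.0], [97.0, 5.0, 186.0], [100.0, 2.0, 186.0], [95.0, -3.0, 187.0], [99.0, -3.0, 187.0], [97.0, 0.0, 188.0], [98.0, 3.0, 188.0], [98.0, -9.0, 189.0], [100.0, -6.0, 189.0]]
```

Request:
{"op": "move_arm", "data": {"rows": [{"linear": [0,0,0.3],"roll": 0},{"linear": [0,0,0.3],"roll": 0},{"linear": [0,0,0.3],"roll": 0},{"linear": [-0.2,0,0],"roll": 0},{"linear": [-0.2,0,0],"roll": 0},{"linear": [-0.2,0,0],"roll": 0},{"linear": [0,0,0],"roll": 0},{"linear": [0,0,0],"roll": 0}]}}

```text
time: 7.65
ee_pos: [0.6018, -0.2528, 0.1256]
eef_rot: [0.0, 0.98, -0.201, 0.001]
ft_force: [0.3, -0.2, -0.2]
width: 0.009
grip_force: 0.0
```

```bash
python3 rel.py; cat > tip.py <<'E'
from h import *
b=np.array([.918,-.396,0]);l=np.array([.396,.918,0])
f=bot.grab_frame("scene");W=cloud(f)
S=W[160:280,120:250].reshape(-1,3);d=S-[.5445,-.2265,0];B=d@b*1e3;L=d@l*1e3;Z=S[:,2]*1e3
tb=(bot.state()["ee_pos"]-[.5445,-.2265,0])@b*1e3
k=(abs(L)<20)&(Z>80)&(B>tb+6)&(B<tb+18);i=np.argsort(Z[k])[:8];print("tip",np.c_[B[k],L[k],Z[k]][i].round().tolist())
m=(Z>60)&(Z<155)&(abs(L)<52)&(abs(L)>16)&(abs(B)<40)
A=np.c_[np.ones(m.sum()),Z[m]-105,L[m]];y=B[m];w=np.ones(len(y),bool)
for _ in range(6):
    x=np.linalg.lstsq(A[w],y[w],rcond=None)[0];w=abs(y-A@x)<5
print("c,k,e",x.round(3),"lean",np.arctan(x[1]).round(3),w.sum(),len(w))
C=f["frame"][160:280,120:250].reshape(-1,3).astype(int)
m=(Z>8)&(Z<18)&(C[:,2]>2*C[:,0])&(np.hypot(B,L)<75)
print("base",np.percentile(B[m],[1,99]).round(),np.percentile(L[m],[1,99]).round())
E
python3 tip.py
```

```text
7.65 pos [ 0.6018 -0.2528  0.1256] b,l mm 63.0 -1.5 toolx [ 0.919 -0.394  0.002] z [ 0.002 -0.001 -1.   ] w 0.009 F [ 0.32 -0.16 -0.25]
tip [[72.0, -4.0, 143.0], [73.0, -7.0, 145.0], [73.0, -1.0, 148.0], [70.0, -3.0, 150.0], [76.0, 5.0, 150.0], [75.0, -4.0, 152.0], [75.0, -6.0, 153.0], [75.0, 5.0, 153.0]]
c,k,e [ 3.346e+00  4.280e-01 -3.000e-03] lean 0.404 200 202
base [-45.  50.] [-49.  49.]
```

Request:
{"op": "move_arm", "data": {"rows": [{"linear": [-0.1,0,0],"roll": 0},{"linear": [-0.1,0,0],"roll": 0},{"linear": [-0.1,0,0],"roll": 0},{"linear": [-0.1,0,0],"roll": 0},{"linear": [-0.06,0,0],"roll": 0},{"linear": [-0.06,0,0],"roll": 0},{"linear": [-0.06,0,0],"roll": 0},{"linear": [-0.06,0,0],"roll": 0}]}}

```text
time: 8.5
ee_pos: [0.578, -0.2426, 0.1245]
eef_rot: [0.0, 0.98, -0.201, 0.0]
ft_force: [0.2, -0.2, 1.5]
width: 0.002
grip_force: 0.4
```

Request:
{"op": "move_arm", "data": {"rows": [{"linear": [-0.04,0,0],"roll": 0},{"linear": [-0.04,0,0],"roll": 0},{"linear": [-0.04,0,0],"roll": 0},{"linear": [-0.04,0,0],"roll": 0},{"linear": [-0.04,0,0],"roll": 0},{"linear": [0,0,0],"roll": 0},{"linear": [0,0,0],"roll": 0},{"linear": [0,0,0],"roll": 0}]}}

```text
time: 9.3
ee_pos: [0.5707, -0.2394, 0.1244]
eef_rot: [-0.0, 0.98, -0.201, -0.0]
ft_force: [0.4, -0.1, -0.3]
width: 0.008
grip_force: 0.0
```

```bash
python3 rel.py;python3 tip.py
```

```text
9.3 pos [ 0.5707 -0.2394  0.1244] b,l mm 29.2 -1.5 toolx [ 0.919 -0.394 -0.   ] z [-0.  0. -1.] w 0.008 F [ 0.41 -0.11 -0.32]
tip [[37.0, -0.0, 142.0], [39.0, -10.0, 143.0], [38.0, -3.0, 143.0], [40.0, 6.0, 147.0], [43.0, 2.0, 147.0], [38.0, -3.0, 148.0], [40.0, -9.0, 149.0], [42.0, -6.0, 149.0]]
c,k,e [ 2.764  0.266 -0.008] lean 0.26 307 318
base [-38.  46.] [-47.  46.]
```

Lean is down to 0.26 and the stand hasn't moved, so I'll keep pushing.

Request:
{"op": "move_arm", "data": {"rows": [{"linear": [-0.05,0,0],"roll": 0},{"linear": [-0.05,0,0],"roll": 0},{"linear": [-0.05,0,0],"roll": 0},{"linear": [-0.05,0,0],"roll": 0},{"linear": [-0.05,0,0],"roll": 0},{"linear": [-0.05,0,0],"roll": 0},{"linear": [-0.04,0,0],"roll": 0},{"linear": [0,0,0],"roll": 0}]}}

```text
time: 10.15
ee_pos: [0.558, -0.234, 0.1245]
eef_rot: [-0.0, 0.98, -0.201, -0.0]
ft_force: [-0.6, -0.5, 0.5]
width: 0.006
grip_force: 0.0
```

```bash
python3 rel.py;python3 tip.py
```

```text
10.15 pos [ 0.558  -0.234   0.1245] b,l mm 15.4 -1.5 toolx [ 0.919 -0.394 -0.   ] z [-0.  0. -1.] w 0.006 F [-0.56 -0.53  0.51]
tip [[26.0, -7.0, 145.0], [24.0, -0.0, 145.0], [27.0, -10.0, 148.0], [29.0, 5.0, 148.0], [26.0, -3.0, 148.0], [28.0, 2.0, 148.0], [22.0, 7.0, 149.0], [26.0, -9.0, 150.0]]
c,k,e [ 2.216  0.032 -0.006] lean 0.032 442 454
base [-24.  47.] [-46.  49.]
```

Lean is 0.03, which is well inside the 0.12 limit. Now I'll back straight off and raise the hand.

Request:
{"op": "move_arm", "data": {"rows": [{"linear": [0.1,0,0],"roll": 0},{"linear": [0.2,0,0],"roll": 0},{"linear": [0.4,0,0],"roll": 0},{"linear": [0.4,0,0],"roll": 0},{"linear": [0.2,0,-0.4],"roll": 0},{"linear": [0,0,-0.7],"roll": 0},{"linear": [0,0,-0.7],"roll": 0},{"linear": [0,0,-0.4],"roll": 0}]}}

```text
time: 11.0
ee_pos: [0.6072, -0.2551, 0.2151]
eef_rot: [0.0, 0.98, -0.201, 0.001]
ft_force: [-0.3, 0.1, 0.7]
width: 0.002
grip_force: 0.0
```

Request:
{"op": "move_arm", "data": {"rows": [{"linear": [0,0,0],"roll": 0},{"linear": [0,0,0],"roll": 0},{"linear": [0,0,0],"roll": 0},{"linear": [0,0,0],"roll": 0},{"linear": [0,0,0],"roll": 0},{"linear": [0,0,0],"roll": 0},{"linear": [0,0,0],"roll": 0},{"linear": [0,0,0],"roll": 0}]}}

```text
time: 11.8
ee_pos: [0.6061, -0.2546, 0.2126]
eef_rot: [0.0, 0.98, -0.201, 0.0]
ft_force: [-0.5, 0.5, 0.0]
width: 0.005
grip_force: 0.0
```

```bash
python3 rel.py;python3 tip.py; python3 fit.py pics/s6.png | grep scene
```

```text
11.8 pos [ 0.6061 -0.2546  0.2126] b,l mm 67.7 -1.4 toolx [ 0.919 -0.394  0.   ] z [ 0. -0. -1.] w 0.005 F [-0.53  0.55  0.  ]
tip [[77.0, -6.0, 234.0], [80.0, 2.0, 234.0], [79.0, -0.0, 237.0], [80.0, -9.0, 238.0], [82.0, -4.0, 238.0], [81.0, 5.0, 238.0], [77.0, -8.0, 239.0], [80.0, -3.0, 240.0]]
c,k,e [ 2.264  0.037 -0.004] lean 0.037 438 450
base [-24.  49.] [-46.  50.]
scene 55 88 B [-2.7 -0.5  0.4  1.5  2.8] L -60.0 60.0
scene 70 101 B [-2.4 -0.2  1.2  2.6  4.1] L -56.0 59.0
scene 85 115 B [-0.9  0.4  1.9  3.3  4.6] L -59.0 60.0
scene 100 115 B [0.1 1.5 2.5 3.7 4.8] L -60.0 59.0
scene 115 125 B [-0.5  1.8  3.   3.8  5.5] L -60.0 60.0
scene 130 124 B [-0.   1.7  3.2  4.6  6.2] L -59.0 59.0
scene 145 97 B [-3.   0.7  2.7  4.7  6.6] L -50.0 51.0
scene 160 42 B [-3.3 -1.4  0.9  3.6  5.5] L -30.0 34.0
```

View pics/s6.png

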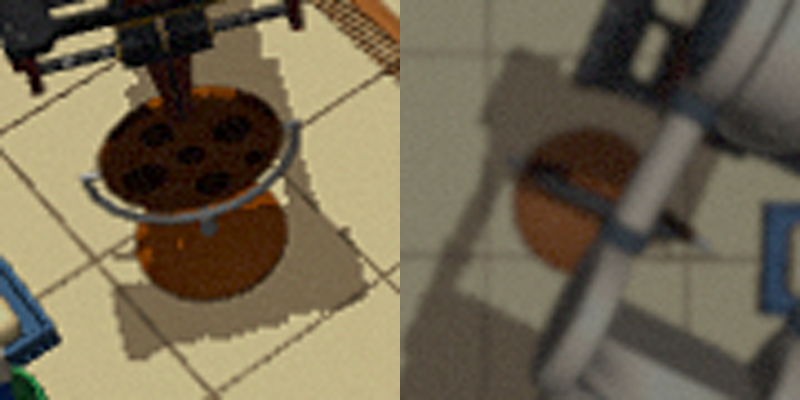

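The mirror now stands upright: its back faces the camera at crop (190,150), and the top view shows it edge-on. The stand is in place and the hand is clear.

```bash
python3 -c "
from rig import bot
print(bot.job_done())"
```

```text
the job is handed in; nothing more can be done
None
```

The tortoiseshell mirror stands upright, leaning about 0.04 rad by the camera against the 0.12 limit. Its stand has not visibly moved, the hand is clear of everything, and the job is handed in; the hand-in gave no verdict.

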